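# Unhook the curing-light shield and stand it in the drying rack

## Robot

A 6-joint arm with a two-finger parallel gripper is mounted at the origin on the work surface. World frame = base frame: x ahead of the robot, y to its left, z up, the work surface at z = 0. Lengths are in mm, angles in rad, forces in N, time in s.
With the tool pointing down it reaches from about 300 to 775 mm from the base axis. Payload 14.6 kg.
Tool frame: the origin (TCP) lies at the very end of the fingers, on their centre line; the grasp point (between the pads) lies 19 mm behind it; z points along the fingers, y is the direction in which the jaws open and shut (so a half turn about z gives the same grasp; the last joint's range is limited). The gripper opens to 94 mm and grips with 3 to 60 N. Pads are 16 mm wide; open, the fingers measure 119 mm over their backs; the gripper's body (75 mm by 177 mm) begins 78 mm behind the grasp point.
Start: joints at [-1.302, 0.3, 1.521, -0, 1.321, -0.067], TCP at [181.231, -519.273, 180.846] pointing down, gripper open.
Joint ranges: [-3.03, 3.03], [-0.79, 2.21], [0.23, 2.52], [-1.04, 4.18], [0, 3.07], [-2.55, 2.55]. Speed limits (rad/s): [2.22, 2.22, 2.57, 3.14, 3.14, 3.14].

## Interface

Orientations are given as [roll, pitch, yaw] about the fixed x, y, z axes, in that order (R = Rz(yaw) Ry(pitch) Rx(roll)).
In Python, from cell import manip gives the robot as it stands.
- The arm moves only by the shell command python3 -m inch 'ROWS' [FORCE]. ROWS is a JSON object of lists of equal length, an entry for each row: "grip": the opening, from -1 (shut) to 1 (fully open), so that 0 is half open; "travel": the shift along the world's x, y, z in cm, a list of three; "turn": the turn, a rotation vector about the world's x, y, z in degrees, a list of three. A call has 1 to 10 rows; each row is the pose to reach, as a shift and turn from the pose measured when the call began; what a row does not reach only later rows make up. A row lasts 1/8 s, in which the tool goes at most 62.5 mm and 10.7 degrees, less where a joint would pass 70% of its speed; a pose out of reach is approached as far as the arm can. A call with a gripper value outside its range is refused whole. The fingers move at their own pace and stop on an object; FORCE is the grip in N (left out, the last holds). Time passes only in rows, so rows that repeat a pose let the fingers close. It gives the time, the measured TCP pose, the force and the opening at its end, in the units of the state.
- manip.read_state(): the state, without advancing time (a new reading comes with each control period).
- manip.camera(name): name is "scene" or "side" or "wrist"; returns (picture, depth): 480x640x3 uint8, red, green, blue; 480x640 float32, mm along the optical axis (not along the pixel's ray), 0 where there is no reading.
- manip.calibration(name): a dict with "fx", "fy", "cx", "cy" (pixels), "k1" (the pictures are not rectified: a ray, as slopes to the right and down, at radius r is drawn at 1 + k1 r^2 times it, then the intrinsics apply), "world_from_camera" (4x4, takes a point from camera to world coordinates). Camera axes: x right, y up, looking along -z (the intrinsics and any distortion apply to the point x, -y, -z); pixel columns grow to the right and rows downward; lengths in mm; the calibration is good to about 2 mm. A picture is of the moment at which its call begins: read the wrist's pose just before it. calibration takes no time and is no camera call; for the wrist camera it gives the pose at the moment of the call.
- manip.sign_off(): hands the job in, once; it reports no verdict.
Trained networks look in the newest picture that a camera, given by its name, has taken for a name from the list of things; names that differ only in an ending like _2 or _b are one class to them, and where a whole thing is asked for, a point or a joint stands for the part that bears it (a point fixed in the world has none). Each returns a list of dicts, best first, with "p" (0 to 1); they miss things now and then, are a little off and sometimes report something else, mostly with a low value. They report only what shows in the picture. A call takes as long as a camera call. They do not tell look-alikes from the thing itself.
- manip.look_for(camera, label): "bbox" ([left, top, right, bottom] in pixels, round what is visible of it).
The state is a dict: "clock": time; "joints": joint angles; "qd": joint speeds; "effort": joint torques, N m; "eef_pos": TCP position; "eef_rot": TCP orientation; "wrist_force": force on the tool from outside, world axes, zero at the start; "moment": the same for the moment, N m; "finger_gap": finger opening in mm.
Only numpy, scipy, OpenCV 4.12 (cv2) and the standard library are available. Lean on these libraries where they do the work, as an engineer would, in place of code of your own. Each camera call takes 0.05 s, during which the arm holds its last target.

## Task

Take the hand-held light shield off the barbed hook of its stand without forcing it: raise it, tilt it and back it out over the barb, then lower it panel first right down to the floor of the rack's slot before you let go, and leave it standing there. Leave the bottle, the can and the tub as they are.

Things in the scene. Friction and masses are not known exactly. Their poses are not given: they have to be found in the camera images.
- stand: Fixed aluminium stand that carries the hook: foot 90 x 90 x 12 mm, post 16 mm diameter up to z = 139 mm. Origin: centre of the foot's underside, on the post's axis; z up. The hook points along +x, in the plane y = 0, at z = 135 mm; a 13 mm diameter sleeve covers its root to x = 22 mm; its tail sticks out up to 43 mm behind the post. The clamped hook does not shift under 45 N.
- hook_root (a point): On the hook's centre line at the post's axis, axes as the stand. The hook is a bent steel bar 6 mm in diameter; its centre line (mm from this point, x out, z up) runs level to a bend at (B, 0), rises leaning outward to (B+8, 20) and ends in a barb turned back to (B+3, 23); add the 3 mm radius all round. It telescopes: B lies between 55 and 100 and is not measured.
- barb_mid (a point): Fixed point at the middle of the places where the barb's end can be, 80.5 mm out from hook_root and 23 mm above it: the true barb is up to 22.5 mm nearer or farther along x. Feel for it: with the shield upright and raised about 12 mm from where it hangs, draw it gently along +x; its neck meets the barb when the slot's centre is about 2.5 mm short of the bend.
- shield: Loose hand-held curing-light shield, 100 to 170 g: a flat paddle in its y-z plane, x its thickness direction, z up to the grip. Origin: centre of the panel's lower edge. Amber panel 80 wide (y) x 58 high x 5 mm thick; above it a white neck 40 wide, 5 thick, to z = 112 mm, with a slot; on top a grip block. It hangs upright, its x along the hook, 34 to 44 mm out from the post's axis.
- slot (a point): Centre of the neck's closed slot, 20 wide (y) x 22 mm high, 74 mm above the shield's origin, axes as the shield. Its upper edge rests on the bar. The barb stands 29 mm high overall, so it does not pass upright: near the barb lean the shield 40 to 45 degrees, grip towards the post, panel outward, lower slot edge round outside the bend; then raise 20 mm and draw outward.
- grip (a point): Centre of the shield's white grip block, 12 thick (x) x 32 wide (y) x 44 mm high, 134 mm above the shield's origin; axes as the shield.
- rack: Fixed white plastic drying rack. Origin: centre of the underside; z up. Base 80 (x) x 124 (y) x 8 mm. One slot along y through the centre: 9 wide (x), 92 mm long (y), floor at z = 8, straight walls to z = 40, then lips flaring to about 27 mm wide at z = 51 mm. The panel goes in from above, its thickness along the rack's x, either way round.
- rack_floor (a point): Centre of the slot's floor, 8 mm above the rack's origin; axes as the rack.
- bottle: Bystander: small amber bottle with white cap, 44 mm diameter, 85 mm high, origin at the centre of its underside.
- can: Bystander: steel can with paper label, 72 mm diameter, 80 mm high, origin at the centre of its underside.
- tub: Bystander: low white lidded tub, 90 mm diameter, 36 mm high, origin at the centre of its underside.
Things that resemble listed ones, but are neither listed nor needed, are in the scene too. There is more than one size of the stand; the one meant has the size given above. Leave any red look-alike of the rack alone.

How it is judged:
By the outcome, as a careful person would: the job done as asked, in the order asked, and still so for the second after the job is handed in, with the robot touching nothing.
It also fails if it takes over 58 s, if anything falls off the work surface, if the arm or the gripper's body presses on something with over 40 N, if the wrist force passes 120 N, or if a joint passes its speed limit or range.

## Working session

There is one attempt and no reset: what is moved stays moved. The work goes in short steps, Python scripts to look and compute and a shell command to move; the robot and the scene stay as the last step left them, time stands still between calls to the robot, and variables do not carry over. Pictures are saved under pics/ and viewed, and the job is handed in when it is done.

```bash
ls; mkdir -p pics
python3 - <<'E'
from cell import manip
import cv2,numpy as np
print(manip.read_state())
for n in ["scene","side","wrist"]:
    p,d=manip.camera(n); cv2.imwrite(f"pics/{n}0.png",p[:,:,::-1]); np.save(f"pics/{n}0.npy",d)
    c=manip.calibration(n); print(n,{k:(np.round(v,3).tolist()) for k,v in c.items()})
E
```

```text
pics
{'clock': 0.0, 'joints': array([-1.30162002e+00,  3.00481169e-01,  1.52160031e+00, -2.23751370e-05,
        1.32072928e+00, -6.65987949e-02]), 'qd': array([-0.00018769, -0.00034757,  0.00092504,  0.00271243,  0.00013721,
       -0.00020969]), 'effort': array([ 5.29989265e-04, -5.31807411e+01, -3.52730799e+01,  7.07955030e-02,
        2.43837159e-02, -8.14231430e-05]), 'eef_pos': array([ 181.13486378, -518.98905043,  180.27270337]), 'eef_rot': array([-3.14037580e+00, -5.94403267e-05,  3.35780615e-01]), 'wrist_force': array([-0.45511369,  0.37135875, -0.14978476]), 'moment': array([-0.03049816,  0.02555983, -0.0069001 ]), 'finger_gap': 94.06136031257624}
scene {'fx': 463.778, 'fy': 463.778, 'cx': 321.053, 'cy': 239.27, 'k1': 0.009, 'world_from_camera': [[0.252, -0.527, 0.812, 1404.037], [0.968, 0.129, -0.216, -233.378], [0.009, 0.84, 0.543, 722.302], [0.0, 0.0, 0.0, 1.0]]}
side {'fx': 621.908, 'fy': 621.908, 'cx': 311.199, 'cy': 239.46, 'k1': -0.155, 'world_from_camera': [[0.156, 0.627, -0.763, -894.044], [-0.988, 0.112, -0.11, -181.554], [0.016, 0.771, 0.636, 1270.079], [0.0, 0.0, 0.0, 1.0]]}
wrist {'fx': 334.856, 'fy': 334.856, 'cx': 315.189, 'cy': 239.992, 'k1': 0.016, 'world_from_camera': [[0.331, 0.91, 0.248, 254.337], [-0.944, 0.319, 0.086, -494.49], [-0.001, -0.263, 0.965, 385.079], [0.0, 0.0, 0.0, 1.0]]}
```

View pics/scene0.png

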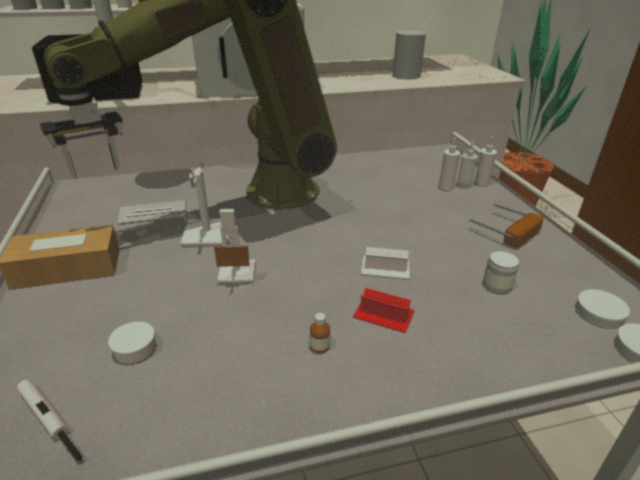

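View pics/side0.png

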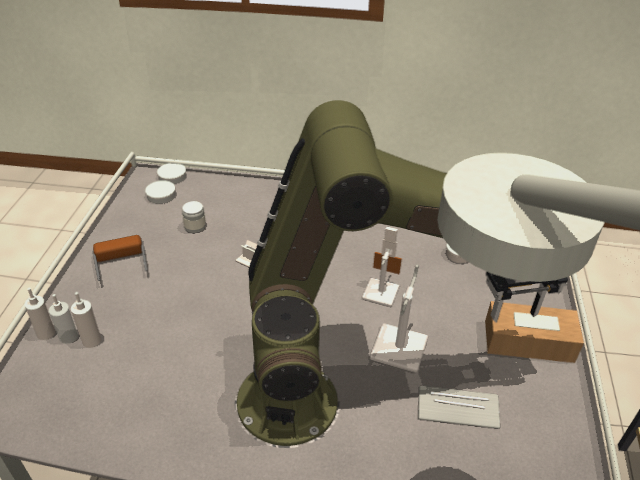

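View pics/wrist0.png

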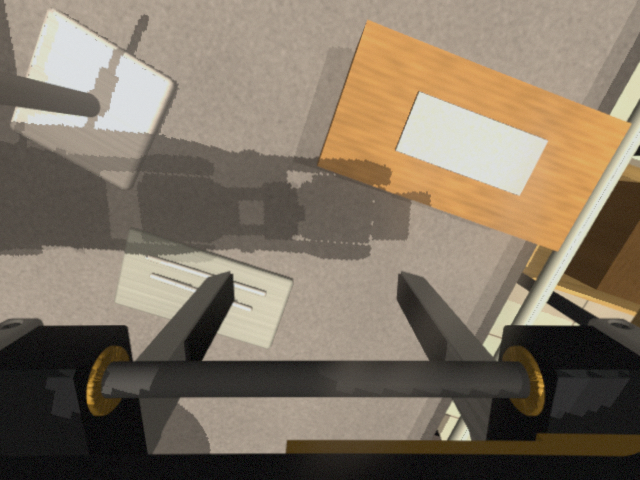

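The scene picture shows two stands (about (203,210) and (236,255)). The shield is near (232,250), the white rack at (387,262) and the red look-alike at (385,308). I'll enlarge this area.

```bash
cat > h.py <<'E'
import numpy as np,cv2
from cell import manip
from scipy.spatial.transform import Rotation as R
def rays(c,uv):
    K=np.array([[c['fx'],0,c['cx']],[0,c['fy'],c['cy']],[0,0,1.]])
    n=cv2.undistortPoints(np.asarray(uv,float).reshape(-1,1,2),K,np.array([c['k1'],0,0,0.])).reshape(-1,2)
    return np.c_[n[:,0],-n[:,1],-np.ones(len(n))]
def cloud(c,d,box):
    l,t,r,b=box; v,u=np.mgrid[t:b,l:r]; u=u.ravel();v=v.ravel(); z=d[v,u]
    m=z>0; u,v,z=u[m],v[m],z[m]
    p=rays(c,np.c_[u,v])*z[:,None]; T=np.array(c['world_from_camera'])
    return p@T[:3,:3].T+T[:3,3],u,v
def hit(c,uv,z):
    T=np.array(c['world_from_camera']); p=rays(c,uv)@T[:3,:3].T; o=T[:3,3]
    return o+p*((z-o[2])/p[:,2])[:,None]
def proj(c,P):
    T=np.linalg.inv(np.array(c['world_from_camera'])); p=np.asarray(P,float).reshape(-1,3)@T[:3,:3].T+T[:3,3]
    s=np.c_[p[:,0]/-p[:,2],-p[:,1]/-p[:,2]]; r=(s**2).sum(1)
    s=s*(1+c['k1']*r)[:,None]
    return np.c_[c['fx']*s[:,0]+c['cx'],c['fy']*s[:,1]+c['cy']]
E
python3 - <<'E'
import cv2,numpy as np
from h import *
a=cv2.imread('pics/scene0.png'); cv2.imwrite('pics/s0a.png',cv2.resize(a[155:295,170:300],None,fx=4,fy=4,interpolation=cv2.INTER_CUBIC)[:600])
b=cv2.imread('pics/side0.png'); cv2.imwrite('pics/s0b.png',cv2.resize(b[215:375,350:470],None,fx=3.7,fy=3.7,interpolation=cv2.INTER_CUBIC)[:600])
for n,bx in [('scene',(180,215,228,248)),('scene',(216,258,257,285)),('scene',(360,245,412,280))]:
    P,u,v=cloud(manip.calibration(n),np.load(f'pics/{n}0.npy'),bx)
    m=(P[:,2]>3)&(P[:,2]<300); print(bx,np.percentile(P[m],[0,5,25,50,75,95,100],axis=0).round().tolist())
E
```

```text
(180, 215, 228, 248) [[98.0, -335.0, 3.0], [168.0, -321.0, 8.0], [219.0, -293.0, 15.0], [248.0, -261.0, 17.0], [280.0, -231.0, 35.0], [470.0, -213.0, 176.0], [504.0, -205.0, 200.0]]
(216, 258, 257, 285) [[389.0, -248.0, 3.0], [411.0, -239.0, 7.0], [436.0, -222.0, 10.0], [459.0, -200.0, 12.0], [468.0, -177.0, 59.0], [475.0, -156.0, 75.0], [478.0, -145.0, 79.0]]
(360, 245, 412, 280) [[422.0, 112.0, 3.0], [475.0, 131.0, 5.0], [496.0, 153.0, 8.0], [509.0, 179.0, 23.0], [523.0, 206.0, 42.0], [542.0, 227.0, 50.0], [561.0, 286.0, 54.0]]
```

View pics/s0a.png

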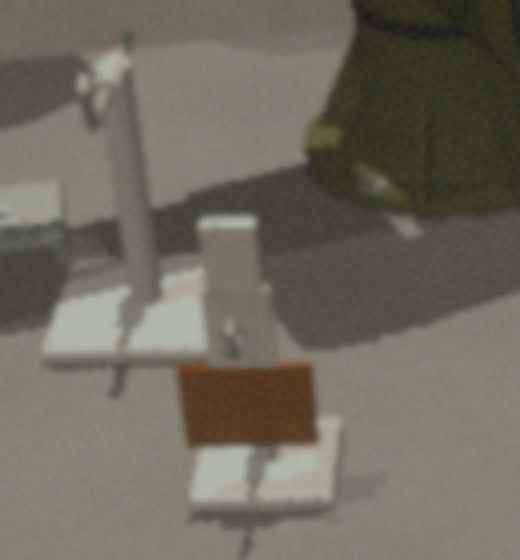

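View pics/s0b.png

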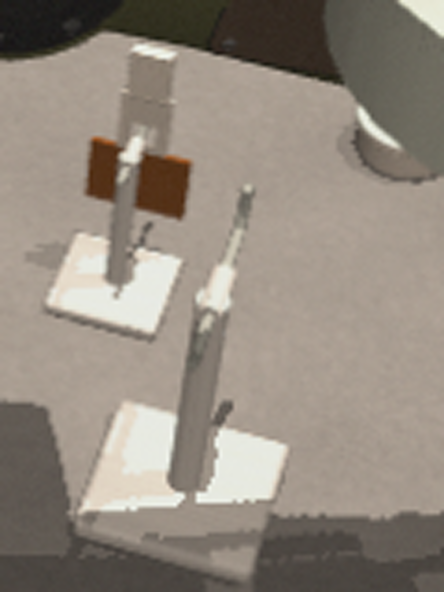

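Candidates for the stand: the front one at scene (236,255), foot about 90 mm, carries the shield. The rear one at (203,210) has a large foot and its post reaches about 200 mm, so it is the other size. The crop confirms the front one is meant. For the rack, white (387,262) is the one meant and red (385,308) is to be left alone. Next I measure poses from both clouds.

```bash
cat > m.py <<'E'
from h import *
import sys
def allc(tag):
    out=[];col=[]
    for n in ['scene','side']:
        c=manip.calibration(n);d=np.load(f'pics/{n}{tag}.npy');im=cv2.imread(f'pics/{n}{tag}.png')
        P,u,v=cloud(c,d,(0,0,640,480)); out.append(P);col.append(im[v,u])
    return out,col
E
python3 - <<'E'
from m import *
o,col=allc('0')
for i,n in enumerate(['scene','side']):
    P=o[i];C=col[i].astype(int)
    near=lambda c,r:(np.hypot(P[:,0]-c[0],P[:,1]-c[1])<r)
    print(n)
    m=near((435,-195),75)&(P[:,2]>8)&(P[:,2]<17)
    if m.sum()>5: print('foot',m.sum(),cv2.minAreaRect(P[m,:2].astype(np.float32)),np.median(P[m,2]))
    m=near((435,-195),14)&(P[:,2]>30)&(P[:,2]<139); print('post',m.sum(),np.median(P[m],axis=0) if m.any() else '')
    m=near((470,-195),90)&(C[:,2]>1.8*C[:,0])&(P[:,2]>30)
    if m.sum()>5:
        Q=P[m]; print('panel',m.sum(),Q.mean(0).round(1),Q.min(0),Q.max(0)); cc=Q.mean(0);U,S,V=np.linalg.svd(Q-cc);print(V.round(3), S/np.sqrt(len(Q)), cv2.minAreaRect(Q[:,:2].astype(np.float32)))
    m=near((470,-195),60)&(P[:,2]>120)&(P[:,2]<215)&(C.min(1)>90)
    if m.sum()>5:
        Q=P[m];cc=Q.mean(0);U,S,V=np.linalg.svd(Q-cc); print('grip',m.sum(),cc,V.round(3),Q[:,2].max()); t=Q[Q[:,2]>Q[:,2].max()-5]; print('top',len(t),cv2.minAreaRect(t[:,:2].astype(np.float32)))
    m=near((508,180),85)&(P[:,2]>4)&(P[:,2]<12); 
    if m.sum()>5: print('base',m.sum(),cv2.minAreaRect(P[m,:2].astype(np.float32)))
    m=near((508,180),85)&(P[:,2]>46)&(P[:,2]<56); 
    if m.sum()>5: print('lips',m.sum(),cv2.minAreaRect(P[m,:2].astype(np.float32)),P[m].mean(0))
for n in ['scene','side']:
    manip.camera(n)
    for l in ['stand','shield','rack','bottle','can','tub']: print(n,l,[(np.round(r['bbox']).tolist(),round(r['p'],2)) for r in manip.look_for(n,l)[:3]])
E
```

```text
scene
foot 513 ((426.82586669921875, -195.59100341796875), (89.22404479980469, 91.54361724853516), 78.63016510009766) 10.711042623347794
post 25 [ 430.58913697 -197.34297384  102.46675064]
panel 578 [ 468.5 -205.8   84.3] [ 454.60198029 -242.25851841   54.10480112] [ 479.14632817 -168.50177322  112.23415392]
[[ 0.2    0.979 -0.041]
 [-0.012 -0.039 -0.999]
 [ 0.98  -0.2   -0.004]] [21.93198818 15.5409986   1.86296517] ((468.4593200683594, -205.85995483398438), (75.2826156616211, 11.20557689666748), 76.59994506835938)
grip 477 [ 471.13076186 -205.77286805  167.66313247] [[-0.005  0.016 -1.   ]
 [-0.213 -0.977 -0.014]
 [ 0.977 -0.213 -0.008]] 209.49565171108986
top 48 ((468.7782897949219, -205.1234893798828), (29.10183334350586, 13.51959228515625), 88.01559448242188)
base 462 ((500.6708068847656, 182.3085174560547), (122.13264465332031, 81.5024642944336), 67.05862426757812)
lips 196 ((499.8218078613281, 183.10618591308594), (106.25066375732422, 38.706546783447266), 65.779541015625) [498.90205959 183.61685359  49.34690747]
side
foot 492 ((420.4744873046875, -199.75257873535156), (90.3384
[... 946 characters left out ...]
32525841  49.67095827]
scene stand [([213.0, 235.0, 255.0, 282.0], 0.86), ([184.0, 163.0, 222.0, 248.0], 0.65)]
scene shield [([216.0, 211.0, 250.0, 268.0], 0.92)]
scene rack [([355.0, 285.0, 412.0, 333.0], 0.97), ([358.0, 245.0, 412.0, 279.0], 0.88)]
scene bottle [([217.0, 238.0, 257.0, 281.0], 0.66)]
scene can [([484.0, 255.0, 518.0, 295.0], 0.8)]
scene tub [([108.0, 325.0, 155.0, 360.0], 0.81)]
side stand [([363.0, 248.0, 401.0, 307.0], 0.76), ([370.0, 267.0, 428.0, 372.0], 0.63)]
side shield [([375.0, 228.0, 401.0, 274.0], 0.59)]
side rack [([236.0, 242.0, 256.0, 266.0], 0.8), ([445.0, 247.0, 467.0, 264.0], 0.72)]
side bottle []
side can []
side tub [([446.0, 246.0, 466.0, 264.0], 0.57)]
```

Run:
```python
from m import *
o,col=allc('0')
for i,n in enumerate(['scene','side']):
    P=o[i]
    m=(np.hypot(P[:,0]-290,P[:,1]+270)<150)&(P[:,2]>130)&(P[:,0]<415)&(P[:,2]<300)
    Q=P[m]; Q=Q[np.argsort(Q[:,0])]; print(n,len(Q)); print(Q[::max(1,len(Q)//25)].round().tolist())
    m=(P[:,0]>150)&(P[:,0]<500)&(P[:,1]<-330)&(P[:,1]>-520)&(P[:,2]>40)&(P[:,2]<130); 
    if m.any(): print('box',P[m].min(0),P[m].max(0))
```

```text
scene 319
[[160.0, -253.0, 197.0], [181.0, -251.0, 197.0], [213.0, -273.0, 198.0], [219.0, -273.0, 198.0], [221.0, -252.0, 137.0], [222.0, -272.0, 131.0], [223.0, -254.0, 141.0], [224.0, -251.0, 192.0], [225.0, -272.0, 153.0], [226.0, -254.0, 191.0], [226.0, -269.0, 136.0], [227.0, -267.0, 169.0], [228.0, -259.0, 132.0], [229.0, -256.0, 132.0], [229.0, -263.0, 140.0], [230.0, -258.0, 157.0], [232.0, -258.0, 199.0], [236.0, -270.0, 203.0], [243.0, -266.0, 202.0], [246.0, -272.0, 196.0], [249.0, -271.0, 200.0], [259.0, -269.0, 199.0], [278.0, -270.0, 196.0], [299.0, -273.0, 195.0], [302.0, -277.0, 203.0], [305.0, -278.0, 229.0], [309.0, -278.0, 217.0]]
box [ 240.24415682 -519.95262849   40.26352836] [ 365.51498773 -497.07355221   81.97777466]
side 376
[[152.0, -252.0, 200.0], [167.0, -255.0, 196.0], [179.0, -256.0, 201.0], [194.0, -256.0, 196.0], [201.0, -268.0, 177.0], [204.0, -263.0, 194.0], [204.0, -257.0, 139.0], [206.0, -270.0, 158.0], [206.0, -268.0, 196.0], [207.0, -251.0, 164.0], [209.0, -255.0, 131.0], [210.0, -256.0, 191.0], [211.0, -272.0, 181.0], [213.0, -267.0, 199.0], [218.0, -273.0, 186.0], [223.0, -268.0, 204.0], [231.0, -261.0, 206.0], [238.0, -270.0, 204.0], [245.0, -273.0, 197.0], [262.0, -276.0, 195.0], [281.0, -275.0, 199.0], [291.0, -280.0, 197.0], [296.0, -274.0, 202.0], [299.0, -279.0, 217.0], [402.0, -193.0, 134.0], [415.0, -194.0, 138.0]]
box [ 233.36542685 -519.87819635   40.6594904 ] [ 363.57550363 -498.50839841   88.4813333 ]
```

Stand is at about (424,-197) with hook yaw about -12.2°, and the shield is at (466,-206.5). Its grip top at z≈209 matches the expected 53+156. The tall stand's hook tip is at (305,-278,230), about 104 mm to the right of the hook's plane. I'll grip across the 12 mm thickness with the jaws along the hook, which puts the wrist camera on the left. I hover first.

```bash
python3 -m inch '{"grip":[1,1,1,1,1,1,1,1,1,1],"travel":[[0,0,6],[1,1,12],[5.5,6,12],[10,11,12],[14.5,16,12],[19,21,12],[23.5,26,12],[28.5,31.2,12],[28.5,31.2,12],[28.5,31.2,12]],"turn":[[0,0,8],[0,0,16],[0,0,24],[0,0,32],[0,0,40],[0,0,48],[0,0,54],[0,0,58.6],[0,0,58.6],[0,0,58.6]]}' 20
python3 - <<'E'
from m import *
s=manip.read_state();print(s['joints'].round(3),s['eef_pos'],s['eef_rot'])
c=manip.calibration('wrist');p,d=manip.camera('wrist');cv2.imwrite('pics/w1.png',p[:,:,::-1]);np.save('pics/w1.npy',d)
P,u,v=cloud(c,d,(0,0,640,480))
m=(np.hypot(P[:,0]-466,P[:,1]+206)<45)&(P[:,2]>195)&(P[:,2]<225);Q=P[m];print(len(Q),cv2.minAreaRect(Q[:,:2].astype(np.float32)),Q.mean(0))
m=(np.hypot(P[:,0]-424,P[:,1]+197)<75)&(P[:,2]>7)&(P[:,2]<17);Q=P[m];print(len(Q),cv2.minAreaRect(Q[:,:2].astype(np.float32)),Q.mean(0))
print(proj(c,[[466,-206,209],[424,-197,139]]))
E
```

```text
clock: 2.1
eef_pos: [467.1, -205.8, 300.6]
eef_rot: [-3.141, -0.0, 1.362]
wrist_force: [-0.2, -0.2, -0.6]
finger_gap: 94.2
[-0.487  0.147  1.433  0.     1.562 -0.278] [ 467.14748215 -205.79610274  300.57593092] [-3.14115743e+00 -2.22166456e-04  1.36161492e+00]
460 ((467.0492248535156, -206.25502014160156), (31.536041259765625, 11.223154067993164), 78.22370147705078) [ 467.41639787 -204.97615478  208.7605902 ]
2694 ((424.29595947265625, -197.21401977539062), (88.23188018798828, 89.0526123046875), 78.06339263916016) [ 424.30068672 -189.05833219   12.38662597]
[[312.8470328  235.74121887]
 [274.73284367 219.89230943]]
```

View pics/w1.png

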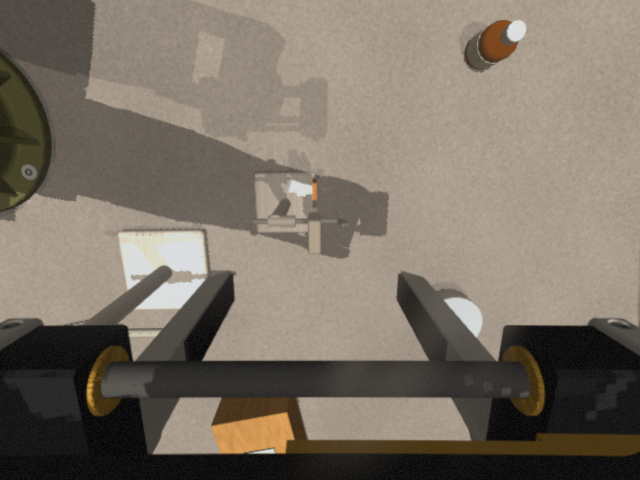

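Wrist view: grip block at (313,235), stand foot around (285,203) and the hook along row 222. The shield measures (467.0,-206.3), with 31.5x11 mm on top. I'll also look in the cloud for the hook's tip, and then descend.

```bash
python3 - <<'E'
from m import *
c=manip.calibration('wrist');d=np.load('pics/w1.npy')
P,u,v=cloud(c,d,(0,0,640,480))
e=np.array([.978,-.208]);l=np.array([.208,.978]);o=np.array([424.3,-197.2])
A=(P[:,:2]-o)@e;L=(P[:,:2]-o)@l
m=(abs(L)<6)&(A>50)&(A<130)&(P[:,2]>100)
for a,b,z,uu,vv in sorted(zip(A[m],L[m],P[m,2],u[m],v[m]))[::3]: print(round(a,1),round(b,1),round(z,1),uu,vv)
im=cv2.imread('pics/w1.png');cv2.imwrite('pics/w1c.png',cv2.resize(im[160:270,240:400],None,fx=5,fy=5,interpolation=cv2.INTER_CUBIC))
for B in (55,77,100): print(B,proj(c,[[*(o+e*(B+11)),155]]))
E
python3 -m inch '{"grip":[1,1,1,1,1],"travel":[[0,0,-5],[0,0,-9],[0,-0.05,-13.2],[0,-0.05,-13.2],[0,-0.05,-13.2]],"turn":[[0,0,0],[0,0,0],[0,0,0],[0,0,0],[0,0,0]]}' 20
```

```text
50.7 -0.0 139.2 321 219
50.8 -3.7 137.8 321 222
51.9 0.8 137.5 322 218
51.9 -3.8 137.4 322 222
53.0 -3.5 138.6 323 222
54.1 -2.2 139.4 324 221
54.1 0.6 136.8 324 218
55.2 -1.2 138.9 325 220
55.3 -0.7 135.8 325 219
56.4 0.7 137.2 326 218
57.4 -1.1 139.6 327 220
57.5 -2.4 138.6 327 221
58.5 1.1 139.2 328 218
58.6 -2.7 137.3 328 221
59.7 1.0 138.3 329 218
59.7 -0.3 138.0 329 219
60.7 -1.0 139.8 330 220
60.8 -3.6 138.5 330 222
61.9 1.1 139.2 331 218
61.9 -0.2 138.5 331 219
62.9 -0.9 140.3 332 220
63.1 -0.4 137.1 332 219
64.1 -1.2 138.8 333 220
64.2 -2.5 138.1 333 221
65.2 -0.1 138.6 334 219
65.3 0.6 136.8 334 218
66.3 -1.1 139.5 335 220
66.5 -2.7 137.4 335 221
67.4 0.1 139.9 336 219
67.5 -2.5 138.2 336 221
68.5 1.1 139.1 337 218
68.6 -0.2 138.1 337 219
69.5 -1.7 141.9 338 221
69.7 1.1 138.9 338 218
70.5 -1.3 144.0 339 221
70.6 -0.7 141.5 339 220
71.3 0.4 146.8 340 220
71.4 0.1 160.4 341 223
71.5 -1.0 145.0 340 221
71.6 -3.6 143.6 340 223
72.4 -0.6 162.0 342 224
72.5 -3.1 160.9 342 226
72.6 1.0 144.2 341 219
73.4 0.4 161.7 343 223
73.5 1.2 160.7 343 222
73.6 -2.2 159.9 343 225
74.5 -0.7 1
[... 19145 characters left out ...]
35.2 507 438
93.2 -1.6 425.2 485 425
93.2 -2.9 425.0 484 428
93.2 1.2 433.0 501 440
93.2 5.8 436.0 510 435
93.2 3.3 427.9 492 418
93.2 0.9 426.8 489 422
93.3 2.7 426.9 490 417
93.3 3.0 430.0 496 425
93.3 -3.2 420.6 477 417
93.3 5.4 433.7 505 429
93.3 5.7 431.7 501 422
93.3 4.7 435.2 508 436
93.4 5.2 430.3 498 419
93.4 -3.0 412.8 466 398
93.4 2.0 433.5 503 439
93.4 -1.2 430.8 496 440
93.4 -0.3 431.0 497 438
93.5 5.0 434.9 508 434
93.5 4.8 436.2 511 439
93.6 -3.9 419.4 476 416
55 [[335.53214377 221.99025352]]
77 [[356.12303806 221.98707543]]
100 [[377.66554114 221.98136738]]
clock: 2.78
eef_pos: [466.7, -208.3, 170.6]
eef_rot: [3.14, 0.001, 1.359]
wrist_force: [0.1, -0.0, 0.5]
finger_gap: 93.8
```

View pics/w1c.png

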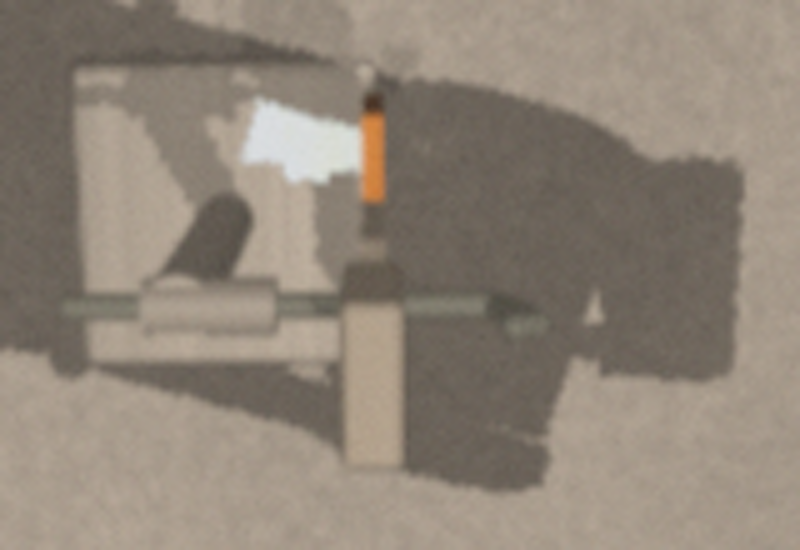

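The crop shows the whole hook. The barb's outer end sits about 81 mm from the post and the bend about 70, so B≈70 by vision; I'll confirm it by touch. Now I'll trim and close.

```bash
python3 -m inch '{"grip":[1,0.2,-0.4,-0.8,-1,-1,-1,-1],"travel":[[0.05,0.2,-0.25],[0.05,0.2,-0.25],[0.05,0.2,-0.25],[0.05,0.2,-0.25],[0.05,0.2,-0.25],[0.05,0.2,-0.25],[0.05,0.2,-0.25],[0.05,0.2,-0.25]],"turn":[[0,0,0],[0,0,0],[0,0,0],[0,0,0],[0,0,0],[0,0,0],[0,0,0],[0,0,0]]}' 35
python3 - <<'E'
from h import *
s=manip.read_state();print(s['eef_pos'],s['eef_rot'],s['wrist_force'],s['finger_gap'],s['moment'])
E
```

```text
clock: 3.78
eef_pos: [467.2, -206.3, 168.1]
eef_rot: [3.14, 0.001, 1.359]
wrist_force: [0.5, 0.3, 0.0]
finger_gap: 27.5
[ 467.18499652 -206.30955605  168.06447423] [3.13995568e+00 6.91112957e-04 1.35923168e+00] [0.54376667 0.28685733 0.01783624] 27.51839746510382 [ 0.02434131 -0.02753154  0.00808284]
```

```bash
python3 -m inch '{"grip":[-1,-1,-1,-1,-1],"travel":[[0,0,0],[0,0,0],[0,0,0],[0,0,0],[0,0,0]],"turn":[[0,0,0],[0,0,0],[0,0,0],[0,0,0],[0,0,0]]}' 35
python3 - <<'E'
from h import *
s=manip.read_state();print(s['eef_pos'],s['eef_rot'],s['wrist_force'],s['finger_gap'],s['moment'])
E
```

```text
clock: 4.4
eef_pos: [467.2, -206.3, 168.1]
eef_rot: [3.14, 0.001, 1.359]
wrist_force: [0.2, 0.2, -0.4]
finger_gap: 11.9
[ 467.2069357  -206.29044738  168.08781166] [3.13989845e+00 6.94744697e-04 1.35932442e+00] [ 0.23879335  0.2309298  -0.37564893] 11.913530827896619 [-0.02191962 -0.14121965 -0.01132527]
```

Gripped, with a gap of 11.9 mm. Slot centre is at about 43.9 mm along the hook, on its line. I'll raise 12 mm and go 18 mm along, then feel for the barb.

```bash
python3 -m inch '{"grip":[-1,-1,-1,-1,-1,-1,-1],"travel":[[0,0,0.4],[0,0,0.8],[0,0,1.2],[0,0,1.2],[0.6,-0.125,1.2],[1.2,-0.25,1.2],[1.76,-0.374,1.2]],"turn":[[0,0,0],[0,0,0],[0,0,0],[0,0,0],[0,0,0],[0,0,0],[0,0,0]]}' 45
python3 -m inch '{"grip":[-1,-1,-1],"travel":[[0.1,-0.02,0],[0.2,-0.04,0],[0.2,-0.04,0]],"turn":[[0,0,0],[0,0,0],[0,0,0]]}' 45
python3 - <<'E'
from h import *
s=manip.read_state();print(s['eef_pos'],s['eef_rot'],s['wrist_force'],s['finger_gap'],s['moment'],(s['eef_pos'][:2]-[424.3,-197.2])@[.978,-.208])
E
```

```text
clock: 5.28
eef_pos: [485.3, -210.1, 179.9]
eef_rot: [3.14, 0.001, 1.359]
wrist_force: [0.1, 1.0, -2.0]
finger_gap: 11.2
clock: 5.65
eef_pos: [487.3, -210.5, 179.9]
eef_rot: [3.14, 0.001, 1.359]
wrist_force: [-0.6, -0.6, -2.1]
finger_gap: 11.9
[ 487.2516461  -210.49858279  179.90088051] [3.14016972e+00 5.91785030e-04 1.35934204e+00] [-0.59841003 -0.5939954  -2.07442789] 11.931516261441152 [-0.08520415 -0.04701027  0.03934304] 64.33281510769602
```

```bash
for i in 1; do :; done; python3 -m inch '{"grip":[-1,-1],"travel":[[0.1,-0.02,0],[0.1,-0.02,0]],"turn":[[0,0,0],[0,0,0]]}' 45 | tail -4
python3 -m inch '{"grip":[-1,-1],"travel":[[0.1,-0.02,0],[0.1,-0.02,0]],"turn":[[0,0,0],[0,0,0]]}' 45| tail -4
python3 -m inch '{"grip":[-1,-1],"travel":[[0.1,-0.02,0],[0.1,-0.02,0]],"turn":[[0,0,0],[0,0,0]]}' 45| tail -4
python3 - <<'E'
from h import *
s=manip.read_state();print(s['eef_pos'],s['wrist_force'],s['moment'],(s['eef_pos'][:2]-[424.3,-197.2])@[.978,-.208])
E
```

```text
eef_pos: [488.3, -210.7, 179.9]
eef_rot: [3.14, 0.001, 1.359]
wrist_force: [-0.6, 0.8, -0.0]
finger_gap: 11.5
eef_pos: [489.3, -210.9, 179.9]
eef_rot: [3.14, 0.001, 1.359]
wrist_force: [-0.1, 0.2, -0.6]
finger_gap: 11.1
eef_pos: [490.4, -211.1, 179.9]
eef_rot: [3.14, 0.001, 1.359]
wrist_force: [0.2, -0.2, -2.1]
finger_gap: 11.8
[ 490.36806488 -211.14110732  179.91375084] [ 0.16839697 -0.19501268 -2.06742946] [-0.03648256 -0.04539289 -0.00759045] 67.51431777555722
```

```bash
python3 -m inch '{"grip":[-1,-1],"travel":[[0.1,-0.02,0],[0.1,-0.02,0]],"turn":[[0,0,0],[0,0,0]]}' 45 | tail -4
python3 -c "
from cell import manip;s=manip.read_state();print(s['wrist_force'],s['moment'])"
python3 -m inch '{"grip":[-1,-1],"travel":[[0.1,-0.02,0],[0.1,-0.02,0]],"turn":[[0,0,0],[0,0,0]]}' 45| tail -4
python3 - <<'E'
from h import *
s=manip.read_state();print(s['eef_pos'],s['wrist_force'],s['moment'],(s['eef_pos'][:2]-[424.3,-197.2])@[.978,-.208])
E
```

```text
eef_pos: [491.2, -211.3, 179.9]
eef_rot: [3.141, 0.001, 1.359]
wrist_force: [-1.6, 1.3, -1.3]
finger_gap: 11.8
[-1.6108314   1.34314703 -1.28581134] [0.17635733 0.51807838 0.0032592 ]
eef_pos: [491.6, -211.4, 179.7]
eef_rot: [-3.141, 0.0, 1.359]
wrist_force: [-5.0, 0.6, 0.3]
finger_gap: 12.0
[ 491.63879588 -211.35802179  179.68548082] [-5.01223438  0.64723139  0.27148036] [0.27244942 1.24807885 0.01924039] 68.80221090396498
```

Contact began at slot centre ≈68.3 mm, so B≈70.7, which agrees with the camera's ≈70.5. I'll back off 3 mm and plan the tilt path in the hook plane for best clearance.

```bash
python3 -m inch '{"grip":[-1,-1],"travel":[[-0.3,0.06,0],[-0.35,0.075,0]],"turn":[[0,0,0],[0,0,0]]}' 45 | head -4
cat > plan.py <<'E'
import numpy as np,heapq
B=70.7
def pl(pts,st=.5):
    o=[]
    for a,b in zip(pts[:-1],pts[1:]):
        a=np.array(a,float);b=np.array(b,float);n=int(np.hypot(*(b-a))/st)+1
        o.append(a+(b-a)*np.linspace(0,1,n)[:,None])
    return np.vstack(o)
hook=pl([(-43,0),(B,0),(B+8,20),(B+3,23)]);hr=np.full(len(hook),3.)
sl=pl([(-9,0),(22,0)]);post=pl([(0,-5),(0,-100)],2)
obs=np.vstack([hook,sl,post]);rad=np.r_[hr,np.full(len(sl),6.5),np.full(len(post),8.)]
# rects: (smin,smax,half)
rects=[(11,38,2.5),(-74,-11,2.5),(38,82,6),(41,140,20),(138,300,89)]
def clear(x,z,th):
    c,s=np.cos(th),np.sin(th)
    dx=obs[:,0]-x;dz=obs[:,1]-z
    S=-dx*s+dz*c; T=dx*c+dz*s
    m=1e9
    for a,b,h in rects:
        ds=np.maximum(a-S,S-b);dt=abs(T)-h
        d=np.where((ds>0)&(dt>0),np.hypot(np.maximum(ds,0),np.maximum(dt,0)),np.maximum(ds,dt))
        m=min(m,(d-rad).min())
    return m
E
cat > run.py <<'E'
from plan import *
xs=np.arange(-8,46,1.);zs=np.arange(-12,44,1.);ts=np.radians(np.arange(0,56,2.5))
C=np.full((len(xs),len(zs),len(ts)),-1.)
for i,x in enumerate(xs):
  for j,z in enumerate(zs):
    for k,t in enumerate(ts): C[i,j,k]=clear(B+x,z,t)
np.save('C.npy',C)
s=(list(xs).index(-6),list(zs).index(4),0); goal=lambda n:xs[n[0]]>=45
# cost: sum of step/clearance
dist={s:0};prev={};h=[(0,s)]
while h:
    d,n=heapq.heappop(h)
    if d>dist[n]:continue
    if goal(n):break
    for a in(-1,0,1):
      for b in(-1,0,1):
        for c in(-1,0,1):
          m=(n[0]+a,n[1]+b,n[2]+c)
          if not(0<=m[0]<len(xs) and 0<=m[1]<len(zs) and 0<=m[2]<len(ts)) or m==n:continue
          cl=C[m]
          if cl<.4:continue
          w=d+np.sqrt(a*a+b*b+(2*c)**2)*(1/min(cl,5)**2+.03)
          if w<dist.get(m,1e9):dist[m]=w;prev[m]=n;heapq.heappush(h,(w,m))
p=[n]
while p[-1]!=s:p.append(prev[p[-1]])
for n in p[::-1]:print(xs[n[0]],zs[n[1]],round(np.degrees(ts[n[2]]),1),round(C[n],1))
E
time python3 run.py
```

```text
clock: 7.15
eef_pos: [488.3, -210.6, 179.8]
eef_rot: [-3.142, 0.0, 1.359]
wrist_force: [-0.4, 0.6, -2.1]
-6.0 4.0 0.0 3.5
-6.0 3.0 2.5 4.4
-6.0 2.0 5.0 5.3
-6.0 2.0 7.5 5.6
-5.0 2.0 10.0 5.4
-5.0 2.0 12.5 5.2
-4.0 2.0 15.0 5.1
-3.0 2.0 17.5 5.2
-2.0 2.0 20.0 5.1
-2.0 2.0 22.5 5.4
-2.0 2.0 25.0 5.3
-1.0 2.0 27.5 5.4
-1.0 2.0 30.0 5.8
0.0 3.0 32.5 5.5
1.0 4.0 35.0 5.3
2.0 5.0 37.5 5.2
2.0 6.0 40.0 5.2
2.0 7.0 42.5 5.1
3.0 8.0 45.0 5.1
3.0 9.0 47.5 5.0
3.0 10.0 50.0 4.9
3.0 11.0 50.0 4.5
3.0 12.0 50.0 4.1
3.0 13.0 50.0 3.9
3.0 14.0 50.0 3.8
3.0 15.0 50.0 3.9
3.0 16.0 50.0 3.5
4.0 17.0 50.0 3.5
4.0 18.0 50.0 3.7
5.0 19.0 50.0 3.9
5.0 20.0 50.0 3.9
6.0 21.0 50.0 4.4
7.0 22.0 50.0 4.3
8.0 23.0 50.0 4.2
9.0 24.0 50.0 4.4
10.0 25.0 50.0 4.8
11.0 26.0 50.0 5.4
12.0 26.0 50.0 5.2
13.0 26.0 50.0 5.2
14.0 26.0 50.0 5.2
15.0 26.0 50.0 5.4
16.0 26.0 50.0 5.7
17.0 26.0 50.0 6.1
18.0 26.0 50.0 6.5
19.0 26.0 50.0 7.1
20.0 26.0 50.0 7.6
21.0 26.0 50.0 8.1
22.0 26.0 50.0 8.6
23.0 26.0 50.0 9.1
24.0 26.0 50.0 9.6
25.0 26.0 50.0 10.2
26.0 26.0 50.0 10.7
27.0 26.0 50.0 11.3
28.0 26.0 50.0 12.0
29.0 26.0 50.0 12.6
30.0 26.0 50.0 13.2
31.0 26.0 50.0 13.9
32.0 26.0 50.0 14.5
33.0 26.0 50.0 15.2
34.0 26.0 50.0 15.8
35.0 26.0 50.0 15.6
36.0 26.0 50.0 15.0
37.0 26.0 50.0 14.4
38.0 26.0 50.0 13.8
39.0 26.0 50.0 13.3
40.0 26.0 50.0 12.8
41.0 26.0 50.0 12.4
42.0 26.0 50.0 12.0
43.0 26.0 50.0 11.7
44.0 26.0 50.0 11.4
45.0 26.0 50.0 11.2
real	0m22.984s
user	0m23.201s
sys	0m0.084s
```

```bash
sed -i 's/np.arange(0,56,2.5)/np.arange(0,46,2.5)/; s/n=p/n=p/' run.py; sed -i 's/^for n in p\[::-1\].*//' run.py
cat >> run.py <<'E'
x0,z0=-5.3,3.8
e=np.array([.978,-.208])
P=p[::-1]; print(min(C[n] for n in P))
for n in P[::2]:
    x,z,t=xs[n[0]],zs[n[1]],ts[n[2]]
    dx=x-x0-41*np.sin(t);dz=z-z0+41*(np.cos(t)-1);D=np.degrees(t)
    print(f"{x},{z},{D:.1f} c{C[n]:.1f}  [{dx*e[0]/10:.2f},{dx*e[1]/10:.2f},{dz/10:.2f}]  [{-D*.208:.1f},{-D*.978:.1f},0]")
E
python3 run.py
```

```text
2.971663935219871
-6.0,4.0,0.0 c3.5  [-0.07,0.01,0.02]  [-0.0,-0.0,0]
-6.0,2.0,5.0 c5.3  [-0.42,0.09,-0.20]  [-1.0,-4.9,0]
-5.0,2.0,10.0 c5.4  [-0.67,0.14,-0.24]  [-2.1,-9.8,0]
-4.0,2.0,15.0 c5.1  [-0.91,0.19,-0.32]  [-3.1,-14.7,0]
-2.0,2.0,20.0 c5.1  [-1.05,0.22,-0.43]  [-4.2,-19.6,0]
-2.0,2.0,25.0 c5.3  [-1.37,0.29,-0.56]  [-5.2,-24.4,0]
0.0,3.0,30.0 c5.2  [-1.49,0.32,-0.63]  [-6.2,-29.3,0]
2.0,5.0,35.0 c4.8  [-1.59,0.34,-0.62]  [-7.3,-34.2,0]
2.0,7.0,40.0 c4.8  [-1.86,0.40,-0.64]  [-8.3,-39.1,0]
2.0,9.0,45.0 c4.6  [-2.12,0.45,-0.68]  [-9.4,-44.0,0]
2.0,11.0,45.0 c3.9  [-2.12,0.45,-0.48]  [-9.4,-44.0,0]
2.0,13.0,45.0 c3.2  [-2.12,0.45,-0.28]  [-9.4,-44.0,0]
3.0,15.0,45.0 c3.2  [-2.02,0.43,-0.08]  [-9.4,-44.0,0]
4.0,17.0,45.0 c3.1  [-1.93,0.41,0.12]  [-9.4,-44.0,0]
5.0,19.0,45.0 c3.7  [-1.83,0.39,0.32]  [-9.4,-44.0,0]
6.0,21.0,45.0 c3.9  [-1.73,0.37,0.52]  [-9.4,-44.0,0]
8.0,23.0,45.0 c4.5  [-1.53,0.33,0.72]  [-9.4,-44.0,0]
10.0,25.0,45.0 c5.4  [-1.34,0.28,0.92]  [-9.4,-44.0,0]
12.0,25.0,45.0 c5.0  [-1.14,0.24,0.92]  [-9.4,-44.0,0]
14.0,25.0,45.0 c5.1  [-0.95,0.20,0.92]  [-9.4,-44.0,0]
16.0,25.0,45.0 c5.7  [-0.75,0.16,0.92]  [-9.4,-44.0,0]
18.0,25.0,45.0 c6.7  [-0.56,0.12,0.92]  [-9.4,-44.0,0]
20.0,25.0,45.0 c7.7  [-0.36,0.08,0.92]  [-9.4,-44.0,0]
22.0,25.0,45.0 c8.7  [-0.17,0.04,0.92]  [-9.4,-44.0,0]
24.0,25.0,45.0 c9.8  [0.03,-0.01,0.92]  [-9.4,-44.0,0]
26.0,25.0,45.0 c10.9  [0.23,-0.05,0.92]  [-9.4,-44.0,0]
28.0,25.0,45.0 c12.2  [0.42,-0.09,0.92]  [-9.4,-44.0,0]
30.0,25.0,45.0 c13.6  [0.62,-0.13,0.92]  [-9.4,-44.0,0]
32.0,25.0,45.0 c15.0  [0.81,-0.17,0.92]  [-9.4,-44.0,0]
34.0,25.0,45.0 c16.4  [1.01,-0.21,0.92]  [-9.4,-44.0,0]
36.0,25.0,45.0 c16.7  [1.20,-0.26,0.92]  [-9.4,-44.0,0]
38.0,25.0,45.0 c15.7  [1.40,-0.30,0.92]  [-9.4,-44.0,0]
40.0,25.0,45.0 c14.9  [1.59,-0.34,0.92]  [-9.4,-44.0,0]
42.0,25.0,45.0 c14.3  [1.79,-0.38,0.92]  [-9.4,-44.0,0]
44.0,25.0,45.0 c14.0  [1.99,-0.42,0.92]  [-9.4,-44.0,0]
```

```bash
python3 -m inch '{"grip":[-1,-1,-1,-1,-1],"travel":[[-0.42,0.09,-0.2],[-0.67,0.14,-0.24],[-0.91,0.19,-0.32],[-1.05,0.22,-0.43],[-1.05,0.22,-0.43]],"turn":[[-1,-4.9,0],[-2.1,-9.8,0],[-3.1,-14.7,0],[-4.2,-19.6,0],[-4.2,-19.6,0]]}' 45
python3 -c "
from cell import manip;s=manip.read_state();print(s['joints'].round(2),s['wrist_force'],s['moment'])
from scipy.spatial.transform import Rotation as R
m=R.from_euler('xyz',s['eef_rot']).as_matrix();print(m.round(3))"
```

```text
clock: 7.78
eef_pos: [477.1, -208.3, 175.6]
eef_rot: [2.792, 0.0, 1.359]
wrist_force: [0.3, -0.2, -1.2]
finger_gap: 11.7
[-0.55  0.03  1.89  0.14  0.89 -0.41] [ 0.31080567 -0.24703459 -1.17821022] [0.04271163 0.21940293 0.00483812]
[[ 0.211  0.918  0.335]
 [ 0.978 -0.198 -0.072]
 [-0.     0.342 -0.94 ]]
```

```bash
python3 -m inch '{"grip":[-1,-1,-1,-1,-1,-1],"travel":[[-0.25,0.06,-0.13],[-0.37,0.09,-0.19],[-0.47,0.11,-0.18],[-0.74,0.17,-0.2],[-1.0,0.22,-0.24],[-1.0,0.22,-0.24]],"turn":[[-1,-4.9,0],[-2.1,-9.8,0],[-3.1,-14.7,0],[-4.2,-19.6,0],[-5.2,-24.5,0],[-5.2,-24.5,0]]}' 45
python3 - <<'E'
from h import *
s=manip.read_state();print(s['joints'].round(2),s['wrist_force'],s['moment'])
m=R.from_euler('xyz',s['eef_rot']).as_matrix();print(m[:,2].round(3))
sl=s['eef_pos']+41*m[:,2];print('slot',((sl[:2]-[424.3,-197.2])@[.978,-.208])-70.7,(sl[:2]-[424.3,-197.2])@[.208,.978],sl[2]-135)
for n in ['scene','side']:
    p,d=manip.camera(n);p=p[:,:,::-1];b=(170,150,310,280) if n=='scene' else (340,200,480,330)
    cv2.imwrite(f'pics/t1{n}.png',cv2.resize(p[b[1]:b[3],b[0]:b[2]],None,fx=4,fy=4,interpolation=cv2.INTER_CUBIC))
E
```

```text
clock: 8.52
eef_pos: [467.0, -205.9, 172.8]
eef_rot: [2.357, -0.003, 1.359]
wrist_force: [1.1, 0.2, -1.5]
finger_gap: 11.8
[-0.67 -0.14  2.24  0.82  0.45 -1.1 ] [ 1.11349668  0.225147   -1.48664288] [0.05184713 0.50723244 0.0169619 ]
[ 0.691 -0.147 -0.708]
slot 1.8004241104230516 0.4008800201158849 8.779634386567835
```

View pics/t1scene.png

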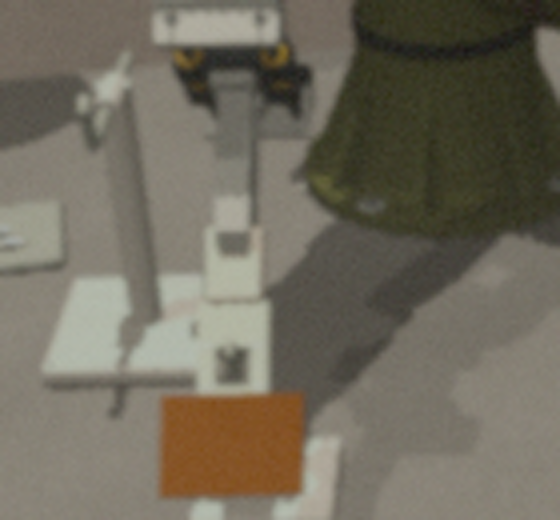

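View pics/t1side.png

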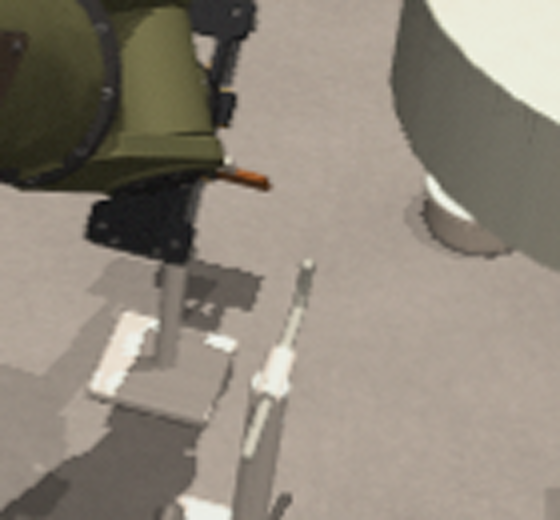

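The scene crop shows the shield tilted with the barb centred in the slot (about (232,360)). Forces are under 2 N, so it is free. Next I raise it and draw it out.

```bash
python3 -m inch '{"grip":[-1,-1,-1,-1,-1,-1,-1,-1],"travel":[[0,-0.02,0.2],[0.02,-0.04,0.4],[0.12,-0.06,0.6],[0.22,-0.08,0.8],[0.31,-0.1,1.0],[0.41,-0.12,1.2],[0.6,-0.16,1.4],[0.6,-0.16,1.4]],"turn":[[0,0,0],[0,0,0],[0,0,0],[0,0,0],[0,0,0],[0,0,0],[0,0,0],[0,0,0]]}' 45
python3 - <<'E'
from h import *
s=manip.read_state();print(s['joints'].round(2),s['wrist_force'],s['moment'])
m=R.from_euler('xyz',s['eef_rot']).as_matrix();print(m[:,2].round(3))
sl=s['eef_pos']+41*m[:,2];print('slot',((sl[:2]-[424.3,-197.2])@[.978,-.208])-70.7,(sl[:2]-[424.3,-197.2])@[.208,.978],sl[2]-135)
E
```

```text
clock: 9.62
eef_pos: [473.9, -208.0, 187.9]
eef_rot: [2.356, -0.001, 1.359]
wrist_force: [-0.2, 0.8, -1.8]
finger_gap: 11.2
[-0.66 -0.15  2.2   0.75  0.47 -1.02] [-0.18318161  0.82395387 -1.76018854] [ 0.0233216   0.44679435 -0.04569856]
[ 0.691 -0.147 -0.707]
slot 8.998103950635624 -0.2588861690078871 23.912845237532053
```

```bash
python3 -m inch '{"grip":[-1,-1,-1,-1,-1,-1,-1],"travel":[[0.2,-0.04,0.12],[0.7,-0.15,0.12],[1.3,-0.28,0.12],[2.1,-0.45,0.12],[3.2,-0.68,0.12],[4.4,-0.93,0.12],[5.2,-1.1,0.12]],"turn":[[0,0,0],[0,0,0],[0,0,0],[0,0,0],[0,0,0],[0,0,0],[0,0,0]]}' 45
python3 - <<'E'
from h import *
s=manip.read_state();print(s['joints'].round(2),s['wrist_force'],s['moment'])
m=R.from_euler('xyz',s['eef_rot']).as_matrix();print(m[:,2].round(3))
sl=s['eef_pos']+41*m[:,2];print('slot',((sl[:2]-[424.3,-197.2])@[.978,-.208])-70.7,(sl[:2]-[424.3,-197.2])@[.208,.978],sl[2]-135)
for n in ['scene']:
    p,d=manip.camera(n);p=p[:,:,::-1];b=(170,150,310,280)
    cv2.imwrite(f'pics/t2{n}.png',cv2.resize(p[b[1]:b[3],b[0]:b[2]],None,fx=4,fy=4,interpolation=cv2.INTER_CUBIC))
E
```

```text
clock: 10.5
eef_pos: [526.7, -219.1, 189.0]
eef_rot: [2.357, -0.001, 1.36]
wrist_force: [-0.4, -0.1, -1.8]
finger_gap: 11.4
[-0.6  -0.02  2.09  0.71  0.43 -0.94] [-0.43684914 -0.14603059 -1.76868673] [0.11342494 0.44834581 0.00902995]
[ 0.691 -0.147 -0.707]
slot 62.97170388096286 -0.09571249172874573 24.957992128288396
```

View pics/t2scene.png

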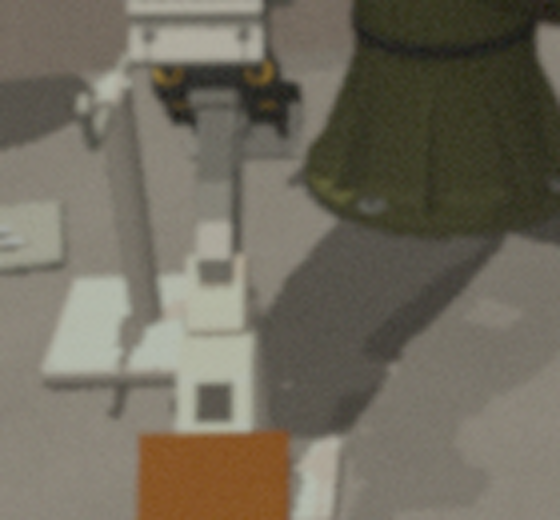

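It is clear of the hook: the slot is 63 mm past the bend and empty in the crop at (215,402). I'll raise, bring upright and carry towards the rack.

```bash
python3 -m inch '{"grip":[-1,-1,-1,-1,-1,-1,-1,-1,-1,-1],"travel":[[0.3,0,4],[0.5,0,8],[0.5,1,11],[0.5,4,11],[0.5,8,11],[0,12,11],[0,17,11],[-1,22,11],[-2,26,11],[-2.5,29.5,11]],"turn":[[0,0,0],[0,0,0],[1,5,0],[3,14,0],[5,23.5,0],[7,33,0],[9.4,44,0],[9.4,44,0],[9.4,44,0],[9.4,44,0]]}' 45
python3 - <<'E'
from h import *
s=manip.read_state();print(s['joints'].round(2),s['wrist_force'],s['moment'])
m=R.from_euler('xyz',s['eef_rot']).as_matrix();print(m.round(3))
E
```

```text
clock: 11.8
eef_pos: [501.8, 77.3, 299.0]
eef_rot: [-3.141, -0.001, 1.359]
wrist_force: [-0.6, -0.1, -0.9]
finger_gap: 11.4
[0.08 0.14 1.44 0.   1.56 0.29] [-0.64307162 -0.06452422 -0.91357032] [ 0.01296475 -0.11722583 -0.03549153]
[[ 0.21   0.978 -0.   ]
 [ 0.978 -0.21   0.001]
 [ 0.001 -0.    -1.   ]]
```

```bash
cat > rk.py <<'E'
from h import *
import sys
tag=sys.argv[1]
s=manip.read_state()
c=manip.calibration('wrist');p,d=manip.camera('wrist');cv2.imwrite(f'pics/{tag}.png',p[:,:,::-1])
P,u,v=cloud(c,d,(0,0,640,480))
hp=np.hypot(P[:,0]-499,P[:,1]-182)
for nm,a,b in [('base',5,12),('lips',47,56)]:
    m=(hp<78)&(P[:,2]>a)&(P[:,2]<b);Q=P[m]
    if len(Q)>10: print(nm,len(Q),cv2.minAreaRect(Q[:,:2].astype(np.float32)),Q[:,2].mean())
# slot floor/walls profile in rack axes
yaw=np.radians(-23);ex=np.array([np.cos(yaw),np.sin(yaw)]);ey=np.array([-ex[1],ex[0]])
q=(P[:,:2]-[499,182]);X=q@ex;Y=q@ey
for y0 in(-30,0,30):
    m=(abs(Y-y0)<8)&(abs(X)<45)&(P[:,2]<70)&(P[:,2]>2)
    o=np.argsort(X[m]);print(y0,[(round(X[m][i]),round(P[m][i,2])) for i in o[::max(1,len(o)//25)]])
# held shield
m=(np.hypot(P[:,0]-s['eef_pos'][0],P[:,1]-s['eef_pos'][1])<60)&(P[:,2]>s['eef_pos'][2]-125)&(P[:,2]<s['eef_pos'][2]-10)
if m.sum()>10:
    Q=P[m];print('held',m.sum(),cv2.minAreaRect(Q[:,:2].astype(np.float32)),Q.min(0),Q.max(0))
print(s['eef_pos'])
E
python3 rk.py w2
```

```text
base 3201 ((499.2414245605469, 180.93821716308594), (123.17289733886719, 79.73540496826172), 66.6792221069336) 8.566982965123126
lips 1068 ((499.0482177734375, 180.79580688476562), (106.99940490722656, 34.627323150634766), 66.6662826538086) 50.794213392019806
-30 [(-44, 3), (-36, 9), (-33, 8), (-30, 9), (-27, 9), (-24, 10), (-16, 50), (-13, 52), (-11, 47), (-9, 47), (-6, 44), (-4, 11), (-3, 8), (0, 9), (5, 41), (8, 44), (11, 48), (14, 54), (17, 52), (19, 9), (22, 7), (25, 10), (29, 9), (32, 8), (35, 7), (38, 8)]
0 [(-43, 2), (-36, 7), (-33, 8), (-29, 9), (-26, 9), (-23, 10), (-16, 51), (-13, 53), (-10, 49), (-8, 46), (-5, 42), (-4, 8), (-2, 8), (2, 8), (7, 43), (10, 46), (13, 51), (15, 53), (17, 8), (20, 9), (24, 9), (27, 8), (30, 8), (34, 9), (37, 8), (40, 5)]
30 [(-42, 3), (-36, 10), (-32, 7), (-29, 8), (-26, 9), (-23, 9), (-16, 52), (-13, 52), (-10, 48), (-8, 45), (-6, 42), (-4, 10), (-2, 9), (1, 9), (6, 40), (9, 44), (12, 50), (15, 55), (17, 9), (19, 8), (22, 7), (26, 9), (29, 8), (32, 9), (35, 11), (39, 7)]
held 299 ((508.5323181152344, 105.90900421142578), (20.970766067504883, 4.622406959533691), 79.18080139160156) [504.42358725  95.34650334 185.8525736 ] [512.71578464 116.55712677 288.01545324]
[501.79015407  77.3196786  298.95696344]
```

View pics/w2.png

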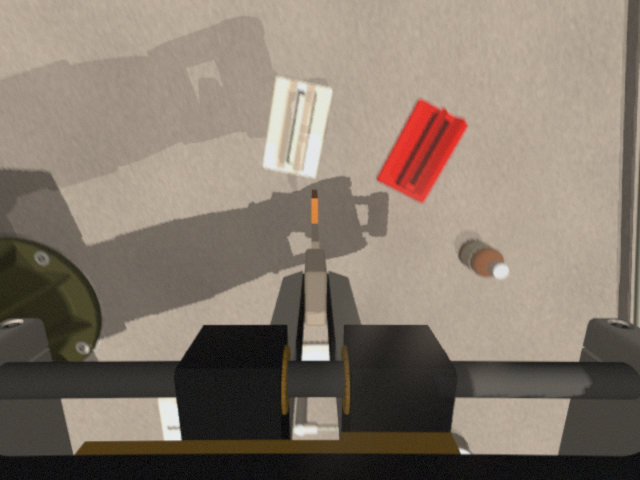

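White rack at wrist (298,128) and the red look-alike at (422,150). The rack measures (499.15,180.9) with its long axis at 66.67°. I'll move over it, turn -11.3° and come down to just above the lips.

```bash
python3 -m inch '{"grip":[-1,-1,-1,-1,-1,-1,-1],"travel":[[-0.1,3,0],[-0.2,7,0],[-0.27,10.36,-2],[-0.27,10.36,-6],[-0.27,10.36,-9.5],[-0.27,10.36,-10.5],[-0.27,10.36,-10.5]],"turn":[[0,0,-4],[0,0,-8],[0,0,-11.3],[0,0,-11.3],[0,0,-11.3],[0,0,-11.3],[0,0,-11.3]]}' 45
python3 - <<'E'
from h import *
s=manip.read_state();print(s['joints'].round(2),s['wrist_force'],s['moment'],s['eef_rot'])
E
cat > hl.py <<'E'
from h import *
import sys
s=manip.read_state();m=R.from_euler('xyz',s['eef_rot']).as_matrix()
c=manip.calibration('wrist');p,d=manip.camera('wrist');cv2.imwrite(f'pics/{sys.argv[1]}.png',p[:,:,::-1])
P,u,v=cloud(c,d,(0,0,640,480));im=p[v,u].astype(int)
q=(P-s['eef_pos'])@m
k=(abs(q[:,1])<8)&(q[:,0]>18)&(q[:,0]<44)&(q[:,2]>8)&(q[:,2]<118);Q=q[k]
for a in range(10,120,10):
    t=Q[(Q[:,2]>=a)&(Q[:,2]<a+10)]
    if len(t)>3: print(a,len(t),'x',t[:,0].min().round(1),t[:,0].max().round(1),'y',np.percentile(t[:,1],[5,50,95]).round(1))
yaw=np.radians(-23.33);ex=np.array([np.cos(yaw),np.sin(yaw)]);ey=np.array([-ex[1],ex[0]])
g=P[:,:2]-[499.15,180.9];X=g@ex;Y=g@ey
k=(P[:,2]>47)&(P[:,2]<56)&(abs(X)<25)&(abs(Y)<60)
if k.sum()>10: print('lips',k.sum(),'X',X[k].min(),X[k].max(),'Y',Y[k].min(),Y[k].max())
t=(s['eef_pos'][:2]-[499.15,180.9]);print('tcp in rack',t@ex,t@ey,s['eef_pos'][2],np.degrees(s['eef_rot'][2])-66.67)
E
python3 hl.py w3
```

```text
clock: 12.72
eef_pos: [498.9, 183.8, 194.6]
eef_rot: [-3.141, -0.002, 1.164]
wrist_force: [0.7, 0.1, -0.2]
finger_gap: 11.4
[0.28 0.25 1.56 0.   1.34 0.69] [ 0.65085294  0.06611415 -0.24665633] [ 0.01654551 -0.1066441  -0.00576122] [-3.14137723e+00 -1.78920183e-03  1.16363775e+00]
10 22 x 19.2 19.9 y [-1.1  0.9  3. ]
20 24 x 19.3 19.7 y [-1.2  0.9  3. ]
30 20 x 19.2 19.8 y [-1.3  0.9  3.1]
40 18 x 19.4 19.8 y [-1.4  0.5  2.5]
50 164 x 19.3 39.7 y [-1.5  0.1  2.5]
60 9 x 39.5 39.8 y [-1.5  0.9  2.5]
70 12 x 39.5 39.8 y [-1.6  0.5  2.6]
80 6 x 39.6 39.9 y [-1.5  0.5  2.4]
90 12 x 39.7 39.9 y [-1.8  0.5  2.7]
100 5 x 39.7 39.8 y [-1.7 -0.   1.6]
110 5 x 39.7 40.0 y [-1.7 -0.   1.7]
lips 1362 X -17.3930996013579 17.330366054525456 Y -52.5885855320044 54.07289247990469
tcp in rack -1.3691188660486453 2.527272827678687 194.58415822310653 0.0015318572873184166
```

View pics/w3.png

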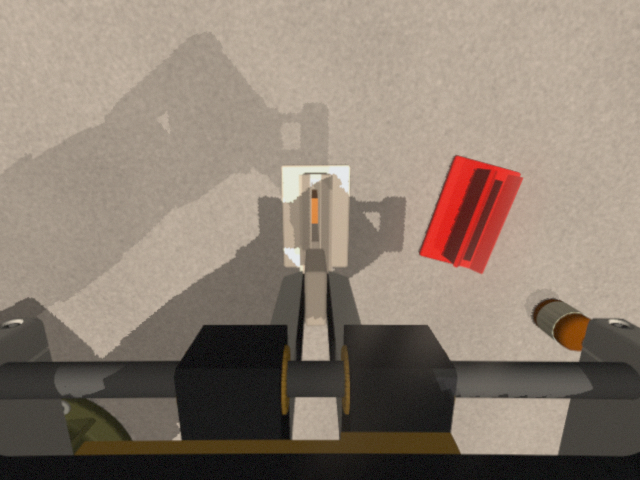

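Upright and centred in the grip (±0.5 mm). It is still about 2.5 mm off along the rack's length, so I correct that and come down to the lips.

```bash
python3 -m inch '{"grip":[-1,-1,-1,-1],"travel":[[0,-0.2,0],[-0.01,-0.27,-0.8],[-0.01,-0.27,-1.8],[-0.01,-0.27,-1.8]],"turn":[[0,0,0],[0,0,0],[0,0,0],[0,0,0]]}' 45
python3 hl.py w4 | tail -2
```

```text
clock: 13.28
eef_pos: [498.7, 181.0, 176.3]
eef_rot: [-3.141, -0.002, 1.164]
wrist_force: [0.1, -0.9, -1.6]
finger_gap: 11.8
lips 1478 X -17.434663178988387 17.248625864795592 Y -48.834315667749784 54.00500765777056
tcp in rack -0.4906285021974147 -0.09156560014892307 176.2561555793572 -0.0045735230515759895
```

Aligned to within 0.5 mm. Now descending in.

```bash
python3 -m inch '{"grip":[-1,-1,-1,-1,-1],"travel":[[0,0,-0.8],[0,0,-1.6],[0,0,-2.4],[0,0,-3],[0,0,-3]],"turn":[[0,0,0],[0,0,0],[0,0,0],[0,0,0],[0,0,0]]}' 45
python3 -m inch '{"grip":[-1,-1,-1,-1],"travel":[[0,0,-0.6],[0,0,-1.2],[0,0,-1.8],[0,0,-1.8]],"turn":[[0,0,0],[0,0,0],[0,0,0],[0,0,0]]}' 45
python3 -c "
from cell import manip;s=manip.read_state();print(s['eef_pos'],s['wrist_force'],s['moment'])"
```

```text
clock: 13.95
eef_pos: [498.7, 181.1, 146.4]
eef_rot: [-3.141, -0.002, 1.164]
wrist_force: [-0.4, -0.6, -1.2]
finger_gap: 11.7
clock: 14.45
eef_pos: [498.5, 181.0, 127.8]
eef_rot: [-3.14, -0.001, 1.164]
wrist_force: [0.1, -0.5, -2.0]
finger_gap: 11.6
[498.48391674 180.96549322 127.82717715] [ 0.12150476 -0.46134242 -1.97995405] [-0.06183628 -0.03662465 -0.0417115 ]
```

```bash
python3 -m inch '{"grip":[-1,-1,-1],"travel":[[0,0,-0.15],[0,0,-0.3],[0,0,-0.3]],"turn":[[0,0,0],[0,0,0],[0,0,0]]}' 45|tail -4
python3 -m inch '{"grip":[-1,-1],"travel":[[0,0,-0.1],[0,0,-0.1]],"turn":[[0,0,0],[0,0,0]]}' 45|tail -4
python3 -m inch '{"grip":[-1,-1],"travel":[[0,0,-0.1],[0,0,-0.1]],"turn":[[0,0,0],[0,0,0]]}' 45|tail -4
```

```text
eef_pos: [498.5, 181.0, 124.8]
eef_rot: [-3.14, -0.001, 1.164]
wrist_force: [-0.4, 0.4, -1.6]
finger_gap: 11.9
eef_pos: [498.5, 181.0, 123.7]
eef_rot: [-3.14, -0.001, 1.164]
wrist_force: [-0.7, -0.1, -2.1]
finger_gap: 11.7
eef_pos: [498.8, 181.1, 123.3]
eef_rot: [-3.141, -0.002, 1.164]
wrist_force: [-0.1, 1.2, 4.0]
finger_gap: 11.2
```

Floor reached at TCP z = 123.3 (123 expected), with contact force up to +4 N. I release it.

```bash
python3 -m inch '{"grip":[-0.6,-0.5,-0.3,-0.2,-0.2,-0.2],"travel":[[0,0,0],[0,0,0],[0,0,0],[0,0,0],[0,0,0],[0,0,0]],"turn":[[0,0,0],[0,0,0],[0,0,0],[0,0,0],[0,0,0],[0,0,0]]}' 20
python3 hl.py w5; python3 -c "
from cell import manip;s=manip.read_state();print(s['eef_pos'],s['wrist_force'],s['moment'])"
```

```text
clock: 16.08
eef_pos: [498.7, 181.1, 123.2]
eef_rot: [-3.141, -0.002, 1.164]
wrist_force: [0.1, -0.1, 0.7]
finger_gap: 38.1
10 27 x 19.2 19.9 y [-3.7 -1.7  0.9]
20 25 x 19.1 19.8 y [-3.3 -1.2  0.9]
30 21 x 19.2 19.9 y [-3.5 -1.3  0.9]
40 18 x 19.4 19.9 y [-2.9 -1.   0.9]
50 166 x 19.3 39.7 y [-3.  -0.7  0.9]
60 35 x 18.2 39.7 y [-2.5  1.7  1.8]
70 103 x 18.0 43.8 y [-7.6 -5.9  7.8]
80 187 x 18.0 43.4 y [-6.7 -2.5  7. ]
90 12 x 39.5 39.6 y [-2.7 -0.4  1.8]
100 5 x 39.5 39.7 y [-1.7 -0.   1.7]
110 102 x 18.4 41.6 y [-3.8  2.9  4.8]
lips 2013 X -17.534081492145976 17.264975154833966 Y -55.14591297422061 53.78857207872283
tcp in rack -0.48174503012617026 0.023997765653190905 123.20639855657598 -0.000721940174997826
[498.74833183 181.12944017 123.22474538] [-0.97505893  0.2391366   0.83401857] [-0.05508388 -0.01754474 -0.01492488]
```

View pics/w5.png

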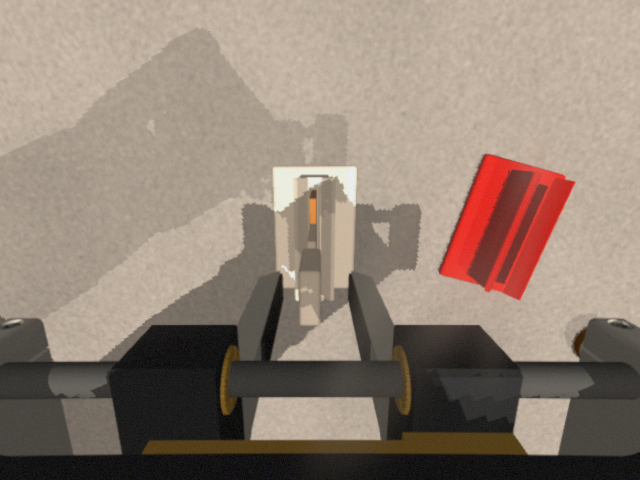

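It stands in the slot, leaning only by the slot's play, with over 9 mm of clearance to each finger. I retract straight up and check.

```bash
python3 -m inch '{"grip":[-0.2,-0.2,-0.2,-0.2,-0.2,-0.2,-0.2,-0.2],"travel":[[0,0,1],[0,0,3],[0,0,6],[0,0,10],[0,0,15],[-3,-4,18],[-6,-9,20],[-6,-9,20]],"turn":[[0,0,0],[0,0,0],[0,0,0],[0,0,0],[0,0,0],[0,0,0],[0,0,0],[0,0,0]]}' 20
python3 - <<'E'
from h import *
for n in ['scene','wrist']:
    c=manip.calibration(n);p,d=manip.camera(n);cv2.imwrite(f'pics/f{n}.png',p[:,:,::-1])
    P,u,v=cloud(c,d,(0,0,640,480));m=(np.hypot(P[:,0]-499,P[:,1]-181)<60)&(P[:,2]>60)&(P[:,2]<200);Q=P[m]
    if len(Q): 
        print(n,len(Q),Q[:,2].max(),'top',Q[Q[:,2]>Q[:,2].max()-6].mean(0)); lo=Q[Q[:,2]<100];print('low',lo.mean(0) if len(lo) else '')
    a=cv2.imread(f'pics/f{n}.png')
    if n=='scene': cv2.imwrite('pics/fs.png',cv2.resize(a[170:350,280:430],None,fx=3.3,fy=3.3,interpolation=cv2.INTER_CUBIC))
s=manip.read_state();print(s['eef_pos'],s['wrist_force'])
E
```

```text
clock: 17.12
eef_pos: [438.1, 89.3, 326.2]
eef_rot: [3.138, -0.004, 1.161]
wrist_force: [-0.2, -0.3, -0.1]
finger_gap: 37.4
scene 542 165.34899031110672 top [501.02817974 181.69123218 162.30700749]
low [500.05363467 181.94093402  75.29515408]
wrist 576 166.82197293341545 top [499.49949514 180.32596445 164.55312777]
low [497.78192668 178.9903848   67.35533449]
[438.78963309  91.05501643 323.88407661] [ 0.50981947 -0.05380568  0.73657085]
```

View pics/fscene.png

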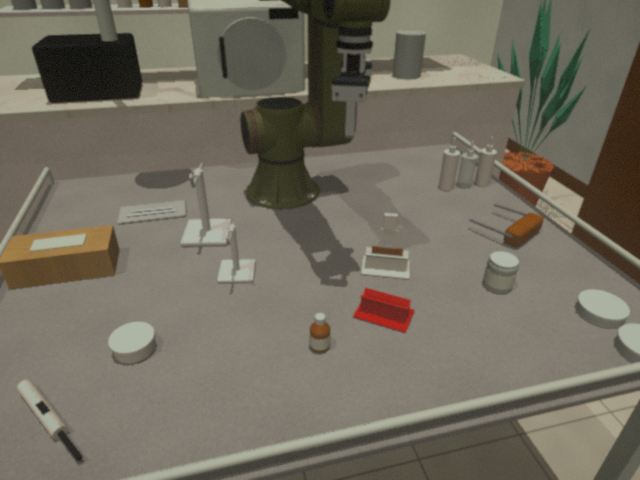

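View pics/fs.png

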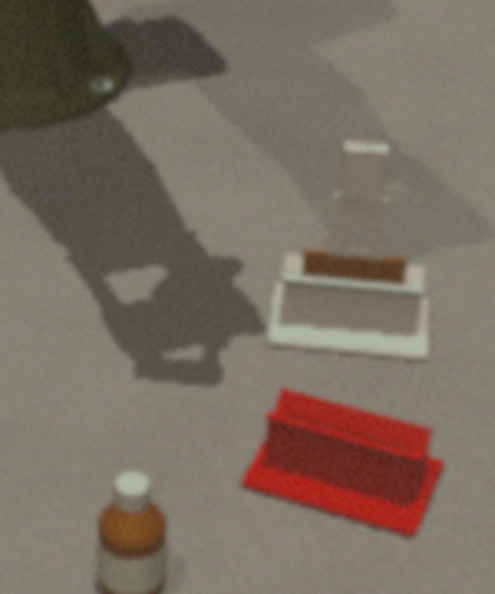

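The shield stands in the white rack (scene (390,235)). Its top is at about 164.5 mm, against 8+156=164, and the bottle, can, tub and stand have not moved. I settle the arm and hand in.

```bash
python3 -m inch '{"grip":[-0.2,-0.2,-0.2],"travel":[[0,0,0],[0,0,0],[0,0,0]],"turn":[[0,0,0],[0,0,0],[0,0,0]]}'
python3 -c "
from cell import manip;print(manip.sign_off())"
```

```text
clock: 17.6
eef_pos: [438.9, 91.4, 323.5]
eef_rot: [-3.141, -0.002, 1.163]
wrist_force: [0.1, 1.1, 0.2]
finger_gap: 37.6
the job is handed in; nothing more can be done
None
```

The shield is off the hook and standing on the floor of the white rack's slot, and the job was handed in at 17.6 s of the 58 s allowed.

- **Finding the barb:** I gripped the shield's grip block, raised it 12 mm and drew it gently outward until the neck touched the barb. That put the bend at B ≈ 70.7 mm, and the camera gave about 70.5 mm. The peak reading was about 5 N.
- **Unhooking:** I leaned the shield 45° with the grip towards the post, raised it about 15 mm after the tilt (20 mm overall above the 12 mm lift) and backed it out. Wrist force stayed under about 2 N.
- **Placing:** I lowered it panel first until it touched the slot floor at tool height 123.3 mm (123 expected), with about 4 N of contact, and only then let go.

**Last checks:** The top of the shield is at about 165 mm against the 164 mm expected for a shield on the floor. It leans only by the play in the slot. In the picture the bottle, can, tub, stands and red rack look unmoved, judged by eye rather than measured. The gripper is well clear. No check failed or disagreed.

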